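Set up the framing board for a row of mini canvases

ROBOT

A 6-joint arm with a two-finger parallel gripper is mounted at the origin on the work surface. World frame = base frame: x ahead of the robot, y to its left, z up, the work surface at z = 0. Lengths are in m, angles in degrees, forces in N, time in s.
With the tool pointing down it reaches from about 0.325 to 0.75 m from the base axis. Payload 7.6 kg.
Tool frame: the origin (TCP) lies on the centre line of the jaws, within the pads' length; the fingertips stand 19 mm ahead of it and the grasp point (between the pads) is the TCP; z points along the fingers, y is the line along which they close (so a half turn about z gives the same grasp; the last joint's range is limited). The gripper opens to 85 mm and grips with 20 to 120 N. Pads are 22 mm wide; open, the fingers measure 114 mm over their backs; the gripper's body (76 mm by 85 mm) begins 54 mm behind the grasp point. The pads swing forward as they close: fully open they stand 13 mm farther back than shut.
Start: joints at [73.207, 2.991, 80.254, -0, 96.75, -4.028], TCP at [0.116, 0.512, 0.25] pointing down, gripper open.
Joint ranges: [-166.34, 166.34], [-52.06, 124.39], [6.96, 135.62], [-60.46, 240.46], [14.63, 156.25], [-167.68, 167.68]. Speed limits (degrees/s): [147.25, 147.25, 172.46, 180, 180, 180].

INTERFACE

Orientations are given as a 3x3 rotation matrix whose columns are the frame's x, y, z axes.
In Python, from bench import * gives the robot as it stands.
- The arm moves only by the tool drive_tool, never from a script. Its argument "commands" is a list of rows, each an object with "jaw": the finger opening in mm, from 0 to 85.4; "travel": the shift along the world's x, y, z in mm, a list of three; "spin": the turn about the world's z in degrees. A call has 1 to 10 rows; each row shifts and turns the commanded pose from where the row before left it; what a row does not reach is not made up. A row lasts 1/8 s, in which the tool goes at most 62.5 mm and 10.7 degrees, less where a joint would pass 70% of its speed; a pose out of reach is approached as far as the arm can. A call with a gripper value outside its range is refused whole. The fingers move at their own pace and stop on an object; "squeeze" is the grip in N (left out, the last holds). Time passes only in rows, so rows that do not move let the fingers close. It gives the time, the measured TCP pose, the force, the opening and the grip force at its end, in the units of the state.
- get_obs(): the state, without advancing time (a new reading comes with each control period).
- read_camera(name): name is "side" or "top"; returns (picture, depth): 480x640x3 uint8, red, green, blue; 480x640 float32, m along the optical axis (not along the pixel's ray), 0 where there is no reading.
- camera_model(name): a dict with "camera_matrix" (3x3 intrinsics, pixels), "R" (3x3) and "t" (3): a world point X has camera coordinates R X + t. Camera axes: x right, y down, z forward; pixel columns grow to the right and rows downward; lengths in m; the calibration is good to about 2 mm. A picture is of the moment at which its call begins. camera_model takes no time and is no camera call.
- job_done(): hands the job in; it is judged then, once.
Trained networks look in the newest picture that a camera, given by its name, has taken for a name from the list of things; names that differ only in an ending like _2 or _b are one class to them, and where a whole thing is asked for, a point or a joint stands for the part that bears it (a point fixed in the world has none). Each returns a list of dicts, best first, with "conf" (0 to 1); they miss things now and then, are a little off and sometimes report something else, mostly with a low value. They report only what shows in the picture. A call takes as long as a camera call. They do not tell look-alikes from the thing itself.
- recognise(label, camera): "rect" ([left, top, right, bottom] in pixels, round what is visible of it).
- pinpoint(label, camera): "at" ([row, column] in pixels: a listed point, or the origin of a listed thing).
The state is a dict: "clock": time; "joints": joint angles; "dq": joint speeds; "effort": joint torques, N m; "position": TCP position; "tool_rot": TCP orientation; "force": force on the tool from outside, world axes, zero at the start; "wrist_torque": the same for the moment, N m; "gripper_width": finger opening in m; "finger_force": force on a finger pad.
Only numpy, scipy, OpenCV 4.12 (cv2) and the standard library are available. Lean on these libraries where they do the work, as an engineer would, in place of code of your own. Each camera call takes 0.05 s, during which the arm holds its last target. There are 200 camera calls.

TASK

Get the painter's framing board ready for today's batch: slide both hold-down dogs out of the open end of the T-track and put them away in the grey tray, then lay all the mini canvases that are on the table flat, in a single row in the channel of the board, between the fence and the stop. Lift the stop slider out of its notch, shift it along the rail and drop it fully home in the notch that closes it up to the row, so that the gap left is just enough for that number of canvases; leave everything else on the table where it is.

Things in the scene. Friction and masses are not known exactly. Their poses are not given: they have to be found in the camera images.
- board: fixed plywood framing board lying on the table, 210 (x) x 360 (y) x 12 mm, turned up to 0.15 rad. Origin: centre of its underside; y along the row (robot's left), x away from the robot. Channel for the row: centre line x = 0, bed = the board's top face, between two ridges 7 mm high with inner faces at x = -30 and +30 mm. It carries the fence, notched rail and T-track below.
- fence (a point): middle of the foot of the fence's face, at board x = 0, y = -160 mm, on the board's top face: a wooden block 20 mm high across the -y end of the channel, its face looking to +y. Axes as the board's.
- rail (a point): aluminium notched rail along board y at x = +75 mm, 12 mm wide, 24 mm high, with 5 upward-open notches 13 mm wide, 12 mm deep. This point: notch 1 (next to the fence), on the board's top face, board y = -84 mm; notches 2 to 5 follow every 52 mm towards +y (-32, +20, +72, +124). The stop in notch n leaves 4 + 52 n mm from fence to stop: room for n canvases.
- track_end (a point): open (+y) end of the T-track, on its centre line and the board's top face (board x = -70, y = +100 mm). Aluminium track along y, 40 mm wide, 10.5 mm high, 255 mm long, closed at the other end. Slot between lips 14 mm wide; room under lips 32 mm wide, 6.5 mm high. Beyond the open end the bare board top goes on for 80 mm.
- stop_grip (a point): centre of the stop's grip fin: 12 (y) x 26 (x) x 24 mm high, pinch it across the 12; 41 mm above the board top when seated, over its notch. Loose steel saddle 40 (y) x 28 (x) mm, 120 g, axes as the board's, cheeks astride the rail (2 mm play), tab 8 mm thick in a notch. Raise it 10 mm or more to slide it (at 12 to 14 the cheeks still guide it). Starts in notch 5.
- stop_face (a point): on the stop: middle of its face towards the fence, at the end of an arm across the channel (it ends 14 mm past the centre line). From the fin's centre: 20 mm towards the fence (-y), 75 mm towards -x, 28.5 mm lower (12.5 mm above the board top when seated). Arm top 18 mm above the board, bottom 1 mm within the channel; raised 12 to 14 mm it still pushes canvases.
- tray: fixed grey open tray, 130 (x) x 170 (y) x 35 mm, wall and floor 4 mm; origin at the centre of its underside.
- dog1_grip (a point): hold-down dog, loose, in the T-track; 90 g. This point: centre of its black block knob, 22 (x) x 20 (y) x 24 mm, 42 mm above its foot's underside; z up. Foot 28 (x) x 24 (y) x 5 mm under the lips, neck 10 x 16 mm, flat nose 24 to 30 mm up, reaching 52 mm to its +x over the channel. Comes out upward only when the whole foot is past the track's open end. Stands by itself.
- dog2_grip (a point): a second dog, the same
- canvas1_center (a point): a loose mini canvas (absent in some runs): white square block 50 x 50 x 20 mm, lying flat, white face up; this point is its centre, z up, x and y along its sides. 35 g.
- canvas2_center (a point): another mini canvas, the same (absent in some runs)
- canvas3_center (a point): another mini canvas, the same (absent in some runs)
- canvas4_center (a point): another mini canvas, the same (absent in some runs)
- paint_bottle: closed white paint bottle, 44 mm wide, 110 mm high; bystander, to be left alone (origin: underside or handle)
- water_jar: glass jar, 68 mm wide, 70 mm high; bystander, to be left alone (origin: underside or handle)
- eraser: white eraser 45 x 22 x 13 mm; bystander, to be left alone (origin: underside or handle)
- brush: paint brush 190 mm long, lying; bystander, to be left alone (origin: underside or handle)
- tape_roll: roll of paper tape lying flat, 84 mm wide, 22 mm high; bystander, to be left alone (origin: underside or handle)
- palette_knife: palette knife 180 mm long, lying; bystander, to be left alone (origin: underside or handle)
Things that resemble listed ones, but are neither listed nor needed, are in the scene too. Leave any turquoise look-alike of the tray alone.

How it is judged:
By the outcome, as a careful person would: the job done as asked, in the order asked, and still so for the second after the job is handed in, with the robot touching nothing.
Of canvas1, canvas2, canvas3, canvas4 only 2 to 4 are there at a start; the rules pass over those that are not, and their reading is None.
At some moment in a run one of canvas1, canvas2, canvas3, canvas4 may be knocked a few centimetres aside while the robot is not near it.
Once in a run the grip may slacken for a moment while it holds something.
It also fails if it takes over 210 s, if anything falls off the work surface, if the arm or the gripper's body presses on something with over 40 N, if the wrist force passes 120 N, or if a joint passes its speed limit or range.

## Working session

There is one attempt and no reset: what is moved stays moved. The work goes in short steps, Python scripts to look and compute and a tool call to move; the robot and the scene stay as the last step left them, time stands still between calls to the robot, and variables do not carry over. Pictures are saved under pics/ and viewed, at most 14 in all, crops included, and the job is handed in when it is done.

Besides the shell and the picture viewer there is one more tool, called after "Call:" as a command line: name --argument value ..., lists and objects as JSON in quotes. drive_tool: Moves the arm, as the interface text tells. Its arguments: {"type":"object","properties":{"commands":{"type":"array"},"squeeze":{"type":"number"}},"required":["commands"]}

```bash
mkdir -p pics; ls; cat > h.py <<'E'
from bench import *
import numpy as np, cv2
def shot(cam,name=None):
    p,d=read_camera(cam)
    if name: cv2.imwrite('pics/'+name+'.png',cv2.cvtColor(p,cv2.COLOR_RGB2BGR))
    return p,d
def ray(cam,rc):
    m=camera_model(cam);R=np.array(m['R']);t=np.array(m['t']);K=np.array(m['camera_matrix'])
    v=np.linalg.solve(K,[rc[1],rc[0],1.]); return -R.T@t, R.T@v
def atz(cam,rc,z):
    o,v=ray(cam,rc); return o+v*(z-o[2])/v[2]
def atd(cam,rc,d):
    o,v=ray(cam,rc); return o+v*d[int(round(rc[0])),int(round(rc[1]))]
def proj(cam,X):
    m=camera_model(cam);c=np.array(m['R'])@X+np.array(m['t']);u=np.array(m['camera_matrix'])@c
    return u[1]/u[2],u[0]/u[2]
E
python3 - <<'E'
from h import *
print(get_obs())
for c in('top','side'):
    p,d=shot(c,c+'0')
    print(c,ray(c,(240,320)))
    for l in['board','fence','rail','track_end','stop_grip','stop_face','tray','dog1_grip','canvas1_center']:
        for r in pinpoint(l,c): print(l,round(r['conf'],2),np.round(r['at'],0),np.round(atd(c,r['at'],d),3))
E
```

```text
pics
{'clock': 0.0, 'joints': array([ 7.32058095e+01,  3.02617031e+00,  8.03132670e+01,  1.51951587e-03,
        9.67500764e+01, -4.02828921e+00]), 'dq': array([-0.02900854,  0.01421267,  0.00644948,  0.08034354, -0.14515537,
       -0.0028754 ]), 'effort': array([-9.10339131e-04, -3.81666005e+01, -3.60185444e+01, -2.30761379e-04,
        6.33738891e-03,  1.73626779e-05]), 'position': array([0.11590311, 0.51176467, 0.24947981]), 'tool_rot': array([[-9.75281685e-01,  2.20964722e-01, -4.76618662e-04],
       [ 2.20965194e-01,  9.75280559e-01, -1.48806474e-03],
       [ 1.36027103e-04, -1.55659843e-03, -9.99998779e-01]]), 'force': array([-0.73025346,  0.80209621,  0.23414498]), 'wrist_torque': array([ 0.02065673, -0.01113312,  0.00876347]), 'finger_force': 0.0, 'gripper_width': 0.08509226396484394}
top (array([0.18942042, 0.01522713, 1.3947621 ]), array([ 0.23485621, -0.01397119, -0.97193524]))
board 0.87 [233. 305.] [0.545 0.035 0.01 ]
board 0.22 [235. 366.] [ 0.534 -0.128  0.01 ]
fence 0.6 [225. 268.] [0.563 0.134 0.03 ]
rail 0.78 [203. 336.] [ 0.622 -0.052  0.029]
track_end 0.92 [254
[... 513 characters left out ...]
rray([ 0.4366861 ,  0.60181839, -0.66889007]))
board 0.97 [251. 336.] [0.547 0.018 0.012]
fence 0.57 [288. 373.] [ 0.529 -0.137  0.03 ]
rail 0.72 [256. 379.] [ 0.616 -0.057  0.016]
rail 0.7 [258. 327.] [ 0.48  -0.035  0.066]
track_end 0.75 [235. 288.] [0.48  0.124 0.019]
stop_grip 0.6 [198. 334.] [0.634 0.142 0.054]
stop_face 0.75 [319. 495.] [ 0.686 -0.34   0.02 ]
stop_face 0.64 [219. 313.] [0.562 0.134 0.023]
tray 0.67 [226. 141.] [0.201 0.383 0.006]
tray 0.65 [201. 223.] [0.422 0.36  0.003]
dog1_grip 0.59 [261. 326.] [ 0.475 -0.039  0.064]
dog1_grip 0.43 [318. 494.] [ 0.686 -0.336  0.02 ]
dog1_grip 0.15 [171. 254.] [0.551 0.413 0.02 ]
canvas1_center 0.79 [367. 397.] [ 0.444 -0.309  0.018]
```

View pics/top0.png

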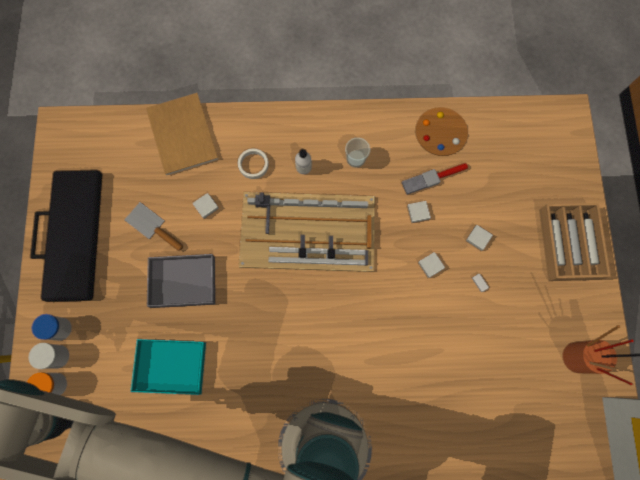

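View pics/side0.png

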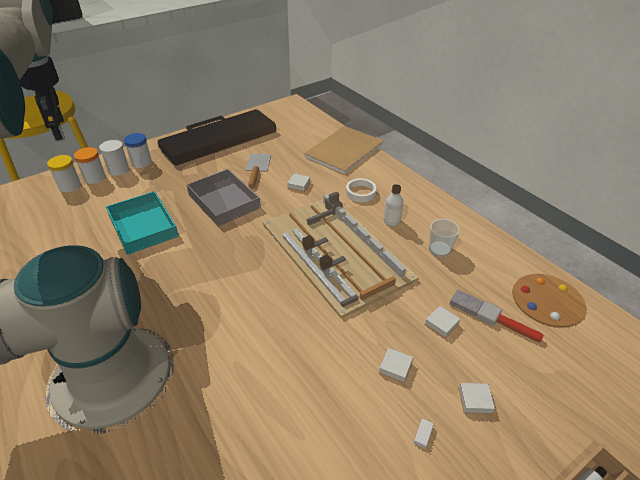

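The pictures show four 50 mm white blocks: top pixels (206,206), (419,212), (480,237) and (431,264). The eraser is at (481,283). The board is centred near (308,232), with dog knobs at (303,253) and (331,253). The grey tray is at (181,281). I'll fit the poses next.

```bash
cat >> h.py <<'E'
def cloud(cam,d):
    m=camera_model(cam);R=np.array(m['R']);t=np.array(m['t']);K=np.array(m['camera_matrix'])
    v,u=np.mgrid[0:480,0:640]; c=np.stack([(u-K[0,2])/K[0,0],(v-K[1,2])/K[1,1],np.ones(u.shape)],-1)*d[...,None]
    return (c-t)@R
def rect(P):
    (c,s,a)=cv2.minAreaRect((P[:,:2]*1000).astype(np.float32)); return np.round(c,1),np.round(s,1),round(a,1)
def canvases(p,d,cam='top'):
    X=cloud(cam,d); q=p.astype(int); w=(q.min(-1)>140)&(q.max(-1)-q.min(-1)<45)&(d>0)&(X[...,2]>.011)&(X[...,2]<.045)
    n,L,S,_=cv2.connectedComponentsWithStats(w.astype(np.uint8))
    for i in range(1,n):
        if 60<S[i,4]<900:
            P=X[L==i]; P=P[abs(P[:,2]-np.median(P[:,2]))<.006]
            print('white',S[i,:2]+S[i,2:4]//2,S[i,4],*rect(P),'z',round(np.median(P[:,2])*1000,1))
E
python3 - <<'E'
from h import *
for c in('top','side'):
    p,d=shot(c); X=cloud(c,d); canvases(p,d,c); x,y,z=X[...,0],X[...,1],X[...,2]
    def reg(n,m):
        m=cv2.morphologyEx(m.astype(np.uint8),cv2.MORPH_OPEN,np.ones((2,2)))>0
        if m.sum()>5: print(n,m.sum(),*rect(X[m]),'z',round(np.median(z[m])*1000,1))
    b=(x>.42)&(x<.68)&(y>-.2)&(y<.26)
    reg('board',b&(z>.006)); 
    reg('rail',b&(z>.030)&(z<.042)&(x>.58)); reg('dogtop',b&(z>.060)&(x<.54))
    for s in (y>.01,y<.01): reg('dog',b&(z>.058)&(x<.54)&s)
    reg('stoptop',b&(z>.055)&(x>.58)); 
    reg('tray',(x>.3)&(x<.52)&(y>.24)&(y<.48)&(z>.022))
    reg('fence',b&(z>.024)&(z<.038)&(y<-.1)&(x<.6))
    reg('arm',b&(z>.024)&(z<.038)&(y>.1)&(x<.6)&(x>.5))
E
```

```text
white [252 162] 173 [748.9 177.7] [79.5 78.4] 2.7 z 20.7
white [205 205] 281 [628.7 306. ] [48.  46.9] 35.6 z 18.6
white [419 211] 295 [ 596.9 -274.6] [49.6 50.1] 9.3 z 19.0
white [558 242] 162 [ 498.2 -632.6] [112.5  13.8] 0.4 z 34.9
white [573 242] 100 [ 496.9 -674.5] [110.6   9.4] 0.2 z 34.5
white [590 241] 223 [ 497.2 -722. ] [ 14.9 115.1] 89.6 z 33.9
white [480 237] 291 [ 519.2 -432.6] [46.9 49.4] 53.7 z 19.1
white [283 249] 78 [500.7  96.1] [67.   9.4] 86.3 z 21.1
white [432 264] 310 [ 448.2 -297.7] [46.9 47.8] 29.1 z 19.6
white [291 260] 101 [470.4  75.1] [108.7  10. ] 88.5 z 22.1
white [480 283] 90 [ 397.3 -424.4] [40.7 20.8] 30.0 z 13.6
board 9701 [422.9  34.6] [362.1 464. ] 86.8 z 12.8
rail 422 [467.7 -38.5] [479.4 302.4] 21.3 z 34.0
dogtop 116 [479.5   3.8] [94.8 26.5] 89.5 z 64.1
dog 66 [483.5  42.4] [17.3 27.8] 88.7 z 64.1
dog 64 [479.1 -33.5] [20.1 27. ] 88.6 z 63.5
stoptop 48 [638.2 147.1] [ 9.4 37.6] 89.7 z 62.2
tray 519 [421.3 366.2] [128.8 177.7] 1.7 z 24.4
fence 132 [ 518.7 -133.3] [ 23.1 138.5] 78.1 z 29.2
arm 59 [391.   84.3] [425.6  22.5] 15.9 z 26.9
white [299 
[... 517 characters left out ...]
 19.8
white [ 60 392] 121 [-88.1   6.2] [46.3 22.8] 76.6 z 12.8
white [477 396] 693 [ 521.  -433.9] [51.2 50.6] 54.3 z 19.7
white [424 432] 282 [ 399.1 -426.2] [44.9 21.2] 28.6 z 13.0
white [594 475] 80 [ 548.9 -636.8] [13.1 21.6] 89.8 z 35.5
board 9372 [ 415.9 -244.8] [1061.4  335.4] 62.7 z 13.1
rail 542 [ 408.  -279.6] [1036.5  187.9] 53.4 z 35.0
dogtop 145 [ 289.1 -294.2] [868.7  65.9] 56.7 z 64.5
dog 76 [ 262.4 -276.2] [869.1  25.1] 55.0 z 64.1
dog 85 [ 260.5 -316.1] [801.5  24.2] 52.0 z 64.1
stoptop 53 [666.5 168.2] [99.1 17.9] 37.9 z 59.3
tray 639 [ 285.5 -105.8] [1175.   182.9] 72.7 z 27.3
fence 213 [ 548.  -139.1] [ 10.2 101. ] 86.9 z 29.1
arm 70 [573.2 132.3] [ 7.6 55.1] 86.8 z 27.4
```

```bash
python3 - <<'E'
from h import *
for c in('top','side'):
    p,d=shot(c); X=cloud(c,d); x,y,z=X[...,0],X[...,1],X[...,2]
    b=(x>.42)&(x<.68)&(y>-.2)&(y<.26)&(d>.3)
    def reg(n,m):
        N,L,S,_=cv2.connectedComponentsWithStats(m.astype(np.uint8)); i=1+np.argmax(S[1:,4]); P=X[L==i]; print(c,n,len(P),*rect(P),np.round(np.mean(P,0)*1000,1))
        return P
    P=reg('board',b&(z>.007)&(z<.016)|b&(z>.016))
    reg('track',b&(z>.018)&(z<.026)&(x<.51)&(x>.45))
    reg('rail',b&(z>.033)&(z<.039)&(x>.6))
    for s in(y>.01,y<.01): reg('dog',b&(z>.060)&(x<.52)&s)
    reg('stop',b&(z>.058)&(x>.58)); reg('arm',b&(z>.025)&(z<.034)&(y>.1)&(x<.61)&(x>.5)); reg('fence',b&(z>.027)&(z<.036)&(y<-.1)&(x<.6))
    reg('tray',(x>.3)&(x<.52)&(y>.24)&(y<.48)&(z>.025)&(d>.3))
E
```

```text
top board 9419 [550.8  30.3] [359.9 212.1] 86.8 [547.8  29.4  16.7]
top track 590 [480.    2.7] [262.3  43.7] 87.1 [470.8 -18.2  21.7]
top rail 92 [629.5 147.6] [83.9 22.1] 86.8 [630.8 144.5  36.3]
top dog 64 [481.1  44.6] [18.2 21.3] 88.9 [481.3  44.7  65.3]
top dog 62 [476.8 -30. ] [18.3 19.7] 88.5 [477.1 -30.   65.2]
top stop 50 [633. 149.] [10.8 27. ] 89.3 [632.3 148.9  62.8]
top arm 64 [577.2 136.3] [ 8.7 64.8] 86.1 [578.1 136.5  29.5]
top fence 112 [ 541.  -134.3] [ 8.7 89.5] 87.3 [ 541.3 -134.4   31.7]
top tray 480 [422.8 364. ] [131.7 173.1] 1.7 [423.1 364.8  32.8]
side board 9350 [552.6  28.5] [364.3 214. ] 86.7 [543.2   4.8  18.4]
side track 905 [481.1   0.8] [267.2  43.4] 87.0 [474.9 -28.6  22. ]
side rail 136 [ 620.4 -102. ] [70.9 15.7] 86.5 [ 619.1 -103.6   35.7]
side dog 75 [482.6  41.3] [20.2 22.1] 85.3 [481.8  40.6  64.7]
side dog 82 [478.4 -32.1] [22.9 23.2] 0.7 [478.  -34.1  64.8]
side stop 47 [633.7 145.7] [23.7 14.1] 0.5 [633.4 145.   62.8]
side arm 84 [576.3 133.6] [12.8 65.2] 85.7 [576.4 133.3  28.9]
side fence 187 [ 542.1 -136.9] [13.4 90.2] 86.9 [ 540.8 -137.8   31.1]
side tray 545 [424.4 361.7] [133.4 177.3] 1.1 [423.3 356.1  31.2]
```

Both cameras agree on the board: centre (551.7, 29.4) mm and yaw −3.2°. The stop fin and the dogs sit where that predicts. I'll set out for dog 1.

Call:
drive_tool --commands '[{"jaw":50,"travel":[36.6,-46.9,0],"spin":0.96},{"jaw":50,"travel":[36.6,-46.9,0],"spin":0.96},{"jaw":50,"travel":[36.6,-46.9,0],"spin":0.96},{"jaw":50,"travel":[36.6,-46.9,0],"spin":0.96},{"jaw":50,"travel":[36.6,-46.9,0],"spin":0.96},{"jaw":50,"travel":[36.6,-46.9,0],"spin":0.96},{"jaw":50,"travel":[36.6,-46.9,-20],"spin":0.96},{"jaw":50,"travel":[36.6,-46.9,-40],"spin":0.96},{"jaw":50,"travel":[36.6,-46.9,-40],"spin":0.96},{"jaw":50,"travel":[36.6,-46.9,0],"spin":0.96}]' --squeeze 40

```text
clock: 2.45
position: [0.4717, 0.0538, 0.1577]
tool_rot: [[-0.999, 0.054, -0.005], [0.054, 0.999, 0.0], [0.005, -0.0, -1.0]]
force: [1.3, 1.0, 0.4]
gripper_width: 0.0501
finger_force: 0.0
```

Call:
drive_tool --commands '[{"jaw":50,"travel":[0,0,0],"spin":0},{"jaw":50,"travel":[0,0,0],"spin":0}]'

```text
clock: 2.7
position: [0.4723, 0.0554, 0.1607]
tool_rot: [[-0.998, 0.056, -0.0], [0.056, 0.998, 0.0], [0.0, 0.0, -1.0]]
force: [-0.7, -0.0, 0.4]
gripper_width: 0.0501
finger_force: 0.0
```

```bash
python3 - <<'E'
from h import *
print(get_obs()['position'])
p,d=shot('side','s1'); X=cloud('side',d); x,y,z=X[...,0],X[...,1],X[...,2]
canvases(p,d,'side')
for r in pinpoint('dog1_grip','side'): print(r,atz('side',r['at'],.054))
E
```

```text
[0.47231063 0.05544176 0.16067396]
white [597  62] 83 [2050.3  281.2] [87.2 17.8] 85.3 z 24.1
white [621  71] 93 [2050.4  179.5] [91.4 19.3] 81.5 z 20.5
white [361 187] 134 [751.  175.2] [80.5 80.8] 35.9 z 21.6
white [312 267] 348 [469.2   5.8] [255.8  17.4] 86.5 z 22.1
white [440 248] 169 [ 741.8 -127.9] [15.3 42.7] 35.7 z 28.8
white [394 260] 112 [ 621.  -102.8] [70.1 13.1] 87.7 z 36.0
white [489 311] 252 [ 693.3 -316.9] [42.4 35.9] 18.7 z 19.7
white [443 319] 464 [ 598.6 -276.7] [51.3 49.2] 9.8 z 19.9
white [ 63 397] 253 [-86.2  -5.1] [24.  69.8] 0.7 z 13.0
white [477 396] 693 [ 521.1 -434.3] [51.1 50.3] 54.3 z 19.9
white [425 434] 140 [ 399. -428.] [42.7 18. ] 28.5 z 13.0
white [594 475] 82 [ 549.1 -633.2] [11.9 26.1] 68.1 z 35.9
{'at': [260.9, 325.3], 'conf': 0.82} [ 0.48048942 -0.03004216  0.054     ]
{'at': [432.9, 421.2], 'conf': 0.38} [ 0.37442074 -0.43704599  0.054     ]
```

Call:
drive_tool --commands '[{"jaw":50,"travel":[9.5,-12.4,-20],"spin":0},{"jaw":50,"travel":[0,0,-42],"spin":0},{"jaw":50,"travel":[0,0,-41],"spin":0},{"jaw":50,"travel":[0,0,0],"spin":0},{"jaw":0,"travel":[0,0,0],"spin":0},{"jaw":0,"travel":[0,0,0],"spin":0},{"jaw":0,"travel":[0,0,0],"spin":0}]' --squeeze 40

```text
clock: 3.68
position: [0.4833, 0.0432, 0.0601]
tool_rot: [[-0.998, 0.055, 0.004], [0.055, 0.998, 0.001], [-0.004, 0.001, -1.0]]
force: [-1.9, 1.7, 6.8]
gripper_width: 0.0193
finger_force: 42.8
```

Call:
drive_tool --commands '[{"jaw":0,"travel":[0,0,0.7],"spin":0},{"jaw":0,"travel":[1.1,20,0],"spin":0},{"jaw":0,"travel":[1.4,25,0],"spin":0},{"jaw":0,"travel":[1.4,25,0],"spin":0},{"jaw":0,"travel":[1.4,25,0],"spin":0},{"jaw":0,"travel":[1.3,22,0],"spin":0},{"jaw":0,"travel":[0,0,0],"spin":0}]'

```text
clock: 4.55
position: [0.4896, 0.1615, 0.0601]
tool_rot: [[-0.999, 0.054, 0.003], [0.054, 0.999, 0.002], [-0.003, 0.002, -1.0]]
force: [0.2, 3.5, 5.9]
gripper_width: 0.0188
finger_force: 42.9
```

Call:
drive_tool --commands '[{"jaw":0,"travel":[0,0,20],"spin":0},{"jaw":0,"travel":[0,0,30],"spin":0},{"jaw":0,"travel":[0,0,10],"spin":0},{"jaw":0,"travel":[-17,48,0],"spin":0},{"jaw":0,"travel":[-17,48,0],"spin":0},{"jaw":0,"travel":[-17,48,0],"spin":0},{"jaw":0,"travel":[-17,48,0],"spin":0},{"jaw":0,"travel":[-17,49,0],"spin":0},{"jaw":0,"travel":[0,0,0],"spin":0}]'

```text
clock: 5.68
position: [0.4017, 0.4031, 0.1172]
tool_rot: [[-0.999, 0.051, -0.001], [0.051, 0.999, -0.0], [0.001, -0.0, -1.0]]
force: [0.2, -0.4, -0.9]
gripper_width: 0.0187
finger_force: 45.7
```

Call:
drive_tool --commands '[{"jaw":0,"travel":[2,0,-30],"spin":0},{"jaw":0,"travel":[0,0,-25],"spin":0},{"jaw":0,"travel":[0,0,-7],"spin":0},{"jaw":0,"travel":[0,0,-2],"spin":0},{"jaw":0,"travel":[0,0,0],"spin":0}]'

```text
clock: 6.3
position: [0.4061, 0.401, 0.0554]
tool_rot: [[-0.998, 0.055, 0.001], [0.055, 0.998, 0.001], [-0.001, 0.001, -1.0]]
force: [0.6, -0.4, -0.8]
gripper_width: 0.0193
finger_force: 45.8
```

Call:
drive_tool --commands '[{"jaw":0,"travel":[0,0,-2.5],"spin":0},{"jaw":0,"travel":[0,0,0],"spin":0}]'

```text
clock: 6.55
position: [0.4057, 0.401, 0.0522]
tool_rot: [[-0.998, 0.055, 0.001], [0.055, 0.998, 0.001], [-0.001, 0.001, -1.0]]
force: [0.4, 1.0, -0.5]
gripper_width: 0.0193
finger_force: 45.8
```

Call:
drive_tool --commands '[{"jaw":0,"travel":[0,0,-1],"spin":0},{"jaw":45,"travel":[0,0,0],"spin":0},{"jaw":45,"travel":[0,0,0],"spin":0},{"jaw":45,"travel":[0,0,35],"spin":0},{"jaw":45,"travel":[0,0,45],"spin":0},{"jaw":45,"travel":[9,-50,10],"spin":0},{"jaw":45,"travel":[9,-54,0],"spin":0},{"jaw":45,"travel":[9,-54,0],"spin":0},{"jaw":45,"travel":[9,-54,0],"spin":0},{"jaw":45,"travel":[9,-54,0],"spin":0}]'

```text
clock: 7.8
position: [0.4506, 0.1332, 0.141]
tool_rot: [[-0.998, 0.055, 0.001], [0.055, 0.998, 0.0], [-0.001, 0.0, -1.0]]
force: [0.3, 0.0, 0.4]
gripper_width: 0.0452
finger_force: 0.0
```

Call:
drive_tool --commands '[{"jaw":45,"travel":[9,-54,0],"spin":0},{"jaw":45,"travel":[9,-54,0],"spin":0},{"jaw":45,"travel":[9,-54,0],"spin":0},{"jaw":45,"travel":[0,0,0],"spin":0}]'

```text
clock: 8.3
position: [0.4777, -0.0302, 0.1408]
tool_rot: [[-0.998, 0.06, 0.0], [0.06, 0.998, -0.0], [-0.0, -0.0, -1.0]]
force: [-0.3, 0.8, 0.9]
gripper_width: 0.0444
finger_force: 0.0
```

```bash
python3 - <<'E'
from h import *
print(get_obs()['position'])
p,d=shot('side','s2'); canvases(p,d,'side')
for r in pinpoint('dog1_grip','side'): print(r,atz('side',r['at'],.054))
p,d=shot('top','t2');canvases(p,d)
E
```

```text
[ 0.47772585 -0.03020278  0.14082231]
white [297 180] 170 [631.  304.3] [53.  51.5] 31.6 z 19.4
white [361 188] 142 [750.8 175.4] [80.5 81.6] 14.7 z 21.5
white [307 244] 177 [498.4  70.2] [121.9  15.1] 87.1 z 22.0
white [314 267] 440 [468.8   6.1] [252.7  17. ] 86.7 z 22.2
white [440 248] 168 [ 740.7 -128.5] [13.5 42.5] 35.0 z 27.3
white [394 260] 115 [ 620.5 -100.2] [70.2 12.2] 87.2 z 35.8
white [345 284] 66 [489.8 -86.5] [62.7 13.6] 87.5 z 22.5
white [489 311] 248 [ 692.6 -317.1] [42.3 35.4] 19.5 z 19.7
white [443 319] 465 [ 598.9 -276.8] [52.6 49.7] 10.8 z 19.8
white [ 62 398] 238 [-86.   -8.8] [70.9 21.8] 88.8 z 12.9
white [480 396] 310 [ 525.9 -437.7] [50.1 38.1] 52.3 z 19.9
white [594 475] 82 [ 549.  -636.8] [13.1 22.1] 89.5 z 35.7
{'at': [259.4, 327.9], 'conf': 0.55} [ 0.48797908 -0.02952454  0.054     ]
{'at': [321.3, 439.9], 'conf': 0.5} [ 0.56415038 -0.29431547  0.054     ]
{'at': [366.4, 394.0], 'conf': 0.46} [ 0.42225991 -0.31924233  0.054     ]
white [253 163] 187 [748.4 177.5] [80.1 81. ] 19.4 z 20.9
white [205 205] 291 [629.  306.7] [47.4 48.3] 36.3 z 19.0
white [419 211] 302 [ 597.4 -274.3] [49.2 49.2] 11.5 z 19.2
white [591 241] 254 [ 499.  -722.2] [ 19.3 117.8] 88.9 z 34.4
white [558 242] 186 [ 497.8 -633.8] [116.4  14.6] 1.2 z 34.9
white [574 242] 153 [ 496.6 -676.5] [ 11.  112.1] 89.3 z 34.8
white [481 232] 137 [ 525.6 -436.6] [48.5 34.7] 55.6 z 18.8
white [330 261] 133 [463.5 -28. ] [108.5  11.4] 86.3 z 21.9
```

View pics/s2.png

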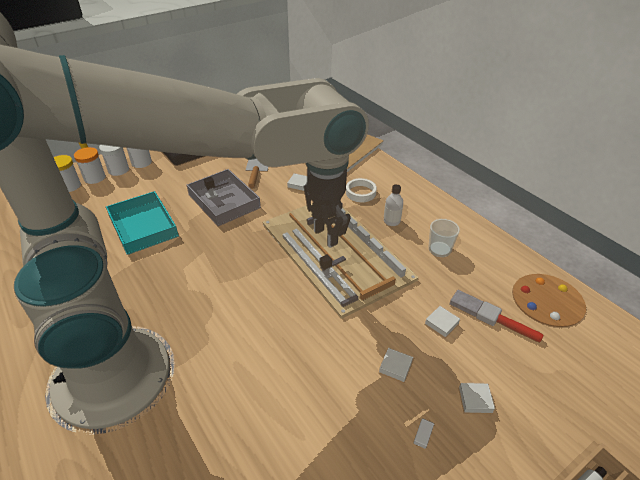

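Dog 1 stands in the grey tray at (210,185), and dog 2 is still in the track at (327,260). Next I grip dog 2.

Call:
drive_tool --commands '[{"jaw":45,"travel":[0,-1.5,-40],"spin":0},{"jaw":45,"travel":[0,0,-40.8],"spin":0},{"jaw":45,"travel":[0,0,0],"spin":0},{"jaw":0,"travel":[0,0,0],"spin":0},{"jaw":0,"travel":[0,0,0],"spin":0},{"jaw":0,"travel":[0,0,0],"spin":0}]'

```text
clock: 9.2
position: [0.4788, -0.0284, 0.0622]
tool_rot: [[-0.998, 0.055, 0.004], [0.055, 0.998, 0.0], [-0.004, 0.0, -1.0]]
force: [-0.0, 2.5, 6.3]
gripper_width: 0.0192
finger_force: 44.0
```

Call:
drive_tool --commands '[{"jaw":0,"travel":[0,0,0.7],"spin":0},{"jaw":0,"travel":[1.1,20,0],"spin":0},{"jaw":0,"travel":[1.5,27,0],"spin":0},{"jaw":0,"travel":[1.5,27,0],"spin":0},{"jaw":0,"travel":[1.5,27,0],"spin":0},{"jaw":0,"travel":[1.5,27,0],"spin":0},{"jaw":0,"travel":[1.5,27,0],"spin":0},{"jaw":0,"travel":[1.5,27,0],"spin":0},{"jaw":0,"travel":[0.5,8,0],"spin":0},{"jaw":0,"travel":[0,0,0],"spin":0}]'

```text
clock: 10.45
position: [0.4891, 0.1622, 0.0622]
tool_rot: [[-0.999, 0.054, 0.003], [0.054, 0.999, 0.001], [-0.003, 0.001, -1.0]]
force: [0.7, 2.3, 4.7]
gripper_width: 0.0189
finger_force: 43.8
```

Call:
drive_tool --commands '[{"jaw":0,"travel":[0,0,20],"spin":0},{"jaw":0,"travel":[0,0,30],"spin":0},{"jaw":0,"travel":[0,0,10],"spin":0},{"jaw":0,"travel":[-21,41,0],"spin":0},{"jaw":0,"travel":[-21,41,0],"spin":0},{"jaw":0,"travel":[-21,41,0],"spin":0},{"jaw":0,"travel":[-21,40,0],"spin":0},{"jaw":0,"travel":[0,0,0],"spin":0},{"jaw":0,"travel":[0,0,0],"spin":0}]'

```text
clock: 11.58
position: [0.4041, 0.3238, 0.12]
tool_rot: [[-0.998, 0.055, -0.001], [0.055, 0.998, -0.001], [0.001, -0.001, -1.0]]
force: [0.3, -0.5, -1.4]
gripper_width: 0.0193
finger_force: 42.9
```

Call:
drive_tool --commands '[{"jaw":0,"travel":[0,0,-30],"spin":0},{"jaw":0,"travel":[0,0,-25],"spin":0},{"jaw":0,"travel":[0,0,-8],"spin":0},{"jaw":0,"travel":[0,0,-3],"spin":0},{"jaw":0,"travel":[0,0,0],"spin":0}]'

```text
clock: 12.2
position: [0.4047, 0.3244, 0.0556]
tool_rot: [[-0.998, 0.056, 0.001], [0.056, 0.998, 0.001], [-0.001, 0.001, -1.0]]
force: [-0.0, 0.5, -0.3]
gripper_width: 0.0195
finger_force: 42.9
```

Call:
drive_tool --commands '[{"jaw":0,"travel":[0,0,-2],"spin":0},{"jaw":0,"travel":[0,0,0],"spin":0},{"jaw":40,"travel":[0,0,0],"spin":0},{"jaw":45,"travel":[0,0,0],"spin":0},{"jaw":45,"travel":[0,0,35],"spin":0},{"jaw":65,"travel":[5,0,50],"spin":-10.2},{"jaw":65,"travel":[55,-5,0],"spin":-10.2},{"jaw":65,"travel":[55,-5,0],"spin":-10.2},{"jaw":65,"travel":[55,-5,0],"spin":-10.2},{"jaw":65,"travel":[55,-4,0],"spin":-10.2}]'

```text
clock: 13.45
position: [0.6308, 0.305, 0.1375]
tool_rot: [[-0.581, 0.814, 0.0], [0.814, 0.581, 0.0], [0.0, 0.0, -1.0]]
force: [0.6, 0.5, 1.6]
gripper_width: 0.065
finger_force: 0.0
```

Call:
drive_tool --commands '[{"jaw":65,"travel":[0,0,0],"spin":0},{"jaw":65,"travel":[0,0,0],"spin":0}]'

```text
clock: 13.7
position: [0.6287, 0.3055, 0.137]
tool_rot: [[-0.586, 0.81, -0.001], [0.81, 0.586, -0.0], [0.001, -0.001, -1.0]]
force: [-0.2, -0.7, 0.7]
gripper_width: 0.0652
finger_force: 0.0
```

```bash
python3 - <<'E'
from h import *
p,d=shot('side','s3'); canvases(p,d,'side')
p,d=shot('top','t3');canvases(p,d)
E
```

```text
white [441   9] 95 [2052.9 1127.6] [ 23.9 134.7] 1.5 z 26.6
white [534  40] 99 [2054.4  585.4] [88.7 24.1] 82.6 z 31.2
white [576  56] 479 [2052.4  386.7] [301.2  28.9] 90.0 z 27.6
white [624  73] 235 [2050.5  168.1] [ 21.5 119. ] 0.3 z 25.5
white [298 180] 172 [631.3 305.1] [52.6 50. ] 35.3 z 19.5
white [361 188] 149 [749.5 175. ] [81.2 79.7] 49.4 z 21.4
white [308 245] 200 [498.4  65. ] [137.8  15.5] 86.8 z 22.0
white [304 256] 308 [470.7  43.8] [183.3  14.9] 86.4 z 22.0
white [441 248] 173 [ 742.1 -128.6] [12.1 43.5] 40.4 z 30.4
white [489 311] 253 [ 694.1 -316.8] [41.6 36. ] 19.8 z 19.7
white [443 319] 465 [ 598.5 -276.9] [53.2 50.1] 8.9 z 19.9
white [396 363] 583 [ 450.7 -298.8] [52.2 49.9] 29.9 z 19.9
white [477 396] 698 [ 521.3 -433.9] [50.2 50.7] 51.9 z 19.8
white [424 432] 284 [ 399.1 -426.2] [44.7 21.2] 28.6 z 12.9
white [594 475] 82 [ 549.2 -636.8] [13.1 21. ] 89.5 z 35.5
white [253 163] 188 [747.5 177.6] [80.4 80.3] 79.1 z 21.4
white [419 211] 304 [ 597.4 -274.8] [48.7 49.8] 8.9 z 19.3
white [591 241] 258 [ 498.3 -722.1] [119.2  18.1] 0.6 z 34.5
white [558 242] 189 [ 498.5 -634.4] [118.4  15. ] 0.7 z 35.1
white [574 242] 162 [ 497.2 -676.9] [ 14.2 112.8] 89.5 z 33.9
white [480 237] 307 [ 520.6 -433.3] [47.8 50.2] 53.8 z 19.1
white [293 250] 192 [497.8  69.5] [125.7  12.4] 86.6 z 21.8
white [432 265] 323 [ 448.5 -297.8] [47.9 50.6] 29.8 z 19.6
white [303 261] 230 [467.8  41.9] [180.3  10.5] 86.5 z 21.9
white [480 282] 79 [ 397.7 -423.8] [42.2 20.9] 31.6 z 14.1
```

View pics/t3.png

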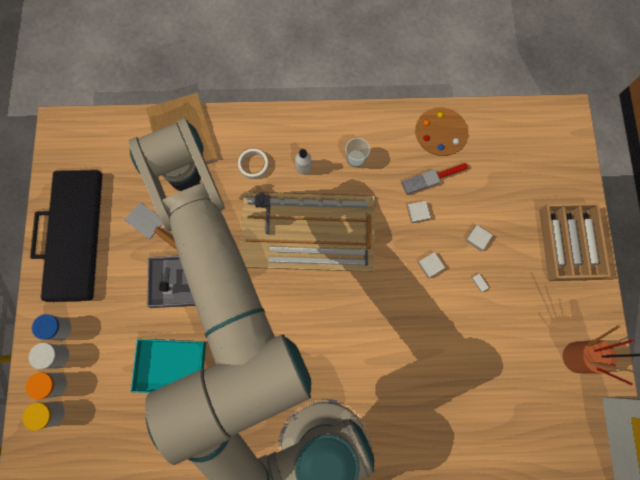

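The track is empty, and dog 1 stands in the tray at (165,285). The gripper is over the left canvas, so I grasp it.

Call:
drive_tool --commands '[{"jaw":65,"travel":[1.3,0,-50],"spin":0},{"jaw":65,"travel":[0,0,-50],"spin":0},{"jaw":65,"travel":[0,0,-12],"spin":0},{"jaw":65,"travel":[0,0,0],"spin":0},{"jaw":0,"travel":[0,0,0],"spin":0},{"jaw":0,"travel":[0,0,0],"spin":0},{"jaw":0,"travel":[0,0,0],"spin":0}]' --squeeze 40

```text
clock: 14.68
position: [0.6321, 0.3062, 0.0297]
tool_rot: [[-0.586, 0.811, 0.005], [0.811, 0.586, 0.002], [-0.001, 0.006, -1.0]]
force: [-0.7, 0.3, 7.9]
gripper_width: 0.0482
finger_force: 42.4
```

Call:
drive_tool --commands '[{"jaw":0,"travel":[0,0,40],"spin":0},{"jaw":0,"travel":[0,0,50],"spin":0},{"jaw":0,"travel":[-11,-51,0],"spin":-9.8},{"jaw":0,"travel":[-11,-51,0],"spin":-9.8},{"jaw":0,"travel":[-11,-51,0],"spin":-9.8},{"jaw":0,"travel":[-11,-51,0],"spin":-9.7},{"jaw":0,"travel":[-11,-51,0],"spin":0},{"jaw":0,"travel":[-11,-51,0],"spin":0},{"jaw":0,"travel":[-11,-51,0],"spin":0},{"jaw":0,"travel":[-11,-51,0],"spin":0}]'

```text
clock: 15.92
position: [0.5425, -0.1044, 0.1175]
tool_rot: [[0.057, 0.998, 0.003], [0.998, -0.057, -0.001], [-0.001, 0.003, -1.0]]
force: [0.6, 0.5, -0.7]
gripper_width: 0.0484
finger_force: 41.6
```

Call:
drive_tool --commands '[{"jaw":0,"travel":[0,0,0],"spin":0},{"jaw":0,"travel":[0,0,0],"spin":0}]'

```text
clock: 16.18
position: [0.5429, -0.1024, 0.1168]
tool_rot: [[0.057, 0.998, 0.002], [0.998, -0.057, -0.0], [0.0, 0.002, -1.0]]
force: [-0.4, -0.1, 0.2]
gripper_width: 0.0482
finger_force: 41.6
```

Call:
drive_tool --commands '[{"jaw":0,"travel":[1.5,1,-40],"spin":0},{"jaw":0,"travel":[0,0,-28],"spin":0},{"jaw":0,"travel":[0,0,-7],"spin":0},{"jaw":0,"travel":[0,0,0],"spin":0},{"jaw":0,"travel":[0,0,0],"spin":0}]'

```text
clock: 16.8
position: [0.5447, -0.1008, 0.0416]
tool_rot: [[0.056, 0.998, 0.002], [0.998, -0.056, -0.0], [0.0, 0.002, -1.0]]
force: [0.3, 0.0, 1.2]
gripper_width: 0.0486
finger_force: 42.9
```

```bash
python3 - <<'E'
from h import *
p,d=shot('side','s4'); cv2.imwrite('pics/s4c.png',cv2.resize(cv2.cvtColor(p[190:340,240:440],cv2.COLOR_RGB2BGR),None,fx=3.5,fy=3.5,interpolation=2))
E
```

```text
(no output)
```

View pics/s4c.png

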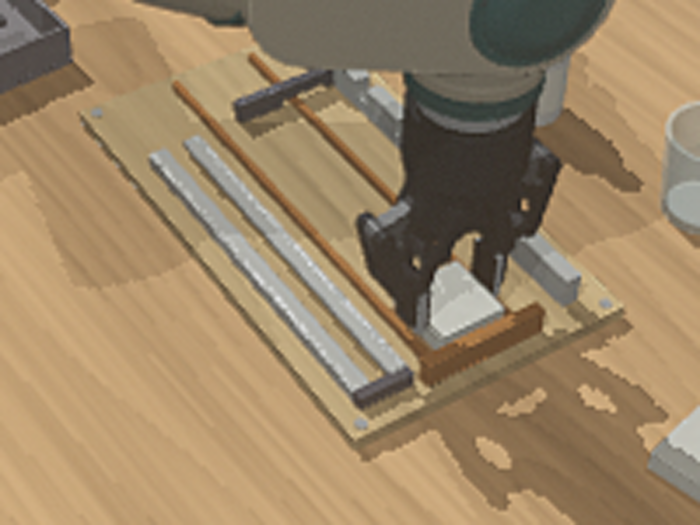

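The canvas is in the channel, just short of the fence, and the channel and track are clear. I slide it to the fence.

Call:
drive_tool --commands '[{"jaw":0,"travel":[-0.1,-2,0],"spin":0},{"jaw":0,"travel":[-0.1,-2,0],"spin":0},{"jaw":0,"travel":[0,0,0],"spin":0}]'

```text
clock: 17.23
position: [0.5443, -0.1057, 0.0416]
tool_rot: [[0.057, 0.998, 0.002], [0.998, -0.057, 0.0], [0.0, 0.002, -1.0]]
force: [1.3, 1.6, 6.1]
gripper_width: 0.0482
finger_force: 43.3
```

Call:
drive_tool --commands '[{"jaw":60,"travel":[0,0,0],"spin":0},{"jaw":60,"travel":[0,0,0],"spin":0},{"jaw":60,"travel":[0,0,25],"spin":0},{"jaw":60,"travel":[0,0,50],"spin":0},{"jaw":65,"travel":[11,-34,0],"spin":-10.3},{"jaw":65,"travel":[11,-34,0],"spin":-10.3},{"jaw":65,"travel":[11,-34,0],"spin":-10.3},{"jaw":65,"travel":[11,-34,0],"spin":-10.3},{"jaw":65,"travel":[9.6,-34,0],"spin":-10.3},{"jaw":65,"travel":[0,0,0],"spin":-10.3}]'

```text
clock: 18.48
position: [0.5969, -0.2782, 0.1147]
tool_rot: [[0.91, 0.414, -0.001], [0.414, -0.91, -0.0], [-0.001, -0.0, -1.0]]
force: [0.2, -0.1, -0.5]
gripper_width: 0.0649
finger_force: 0.0
```

Call:
drive_tool --commands '[{"jaw":65,"travel":[0,0,0],"spin":-10.3},{"jaw":65,"travel":[0,0,0],"spin":-5.2},{"jaw":65,"travel":[0,0,0],"spin":0}]'

```text
clock: 18.85
position: [0.5971, -0.2758, 0.1152]
tool_rot: [[0.986, 0.165, -0.001], [0.165, -0.986, 0.0], [-0.001, -0.0, -1.0]]
force: [-0.6, 0.3, -0.1]
gripper_width: 0.0651
finger_force: 0.0
```

```bash
python3 - <<'E'
from h import *
p,d=shot('side','s5'); canvases(p,d,'side')
p,d=shot('top','t5');canvases(p,d)
E
```

```text
white [324 262] 436 [495.5   4.6] [255.6  15. ] 86.4 z 22.2
white [314 267] 464 [468.9   6.2] [256.8  15.8] 86.6 z 22.1
white [394 260] 104 [ 622.5 -101.6] [67.5 14.7] 85.0 z 35.7
white [369 277] 373 [ 543.4 -106.7] [51.  49.8] 87.8 z 31.8
white [489 311] 242 [ 694.1 -316.7] [42.8 36.2] 19.7 z 20.0
white [443 319] 464 [ 598.8 -277. ] [52.3 49.4] 10.9 z 19.9
white [396 363] 587 [ 449.9 -299.2] [51.6 49.7] 30.1 z 19.9
white [ 61 398] 288 [-85.6  -7.1] [27.5 74.2] 6.3 z 12.8
white [477 396] 696 [ 521.2 -434.6] [53.  50.2] 54.3 z 19.9
white [424 432] 290 [ 399.  -426.3] [45.2 21.2] 28.7 z 13.0
white [253 163] 189 [748.1 176.7] [80.  80.3] 77.9 z 20.9
white [591 241] 261 [ 497.9 -722. ] [116.7  19.5] 1.2 z 34.5
white [574 242] 165 [ 496.8 -676.6] [ 13.8 113.5] 89.9 z 34.8
white [358 231] 308 [ 542.3 -105.1] [45.7 49.2] 86.9 z 31.5
white [479 237] 304 [ 519.9 -432.1] [48.  50.2] 55.1 z 19.3
white [560 255] 61 [ 460.6 -634.7] [41.4 11.9] 1.6 z 34.6
white [342 251] 155 [489.2 -62. ] [117.   11.4] 85.9 z 22.1
white [344 262] 132 [461.3 -65.3] [103.6   9.9] 88.5 z 21.9
white [480 282] 75 [ 397.4 -423.8] [41.9 20.8] 29.2 z 13.4
```

Call:
drive_tool --commands '[{"jaw":65,"travel":[1,0,-40],"spin":0},{"jaw":65,"travel":[0,0,-40],"spin":0},{"jaw":65,"travel":[0,0,-10],"spin":0},{"jaw":65,"travel":[0,0,0],"spin":0},{"jaw":0,"travel":[0,0,0],"spin":0},{"jaw":0,"travel":[0,0,0],"spin":0},{"jaw":0,"travel":[0,0,0],"spin":0},{"jaw":0,"travel":[0,0,40],"spin":0},{"jaw":0,"travel":[0,0,40],"spin":0},{"jaw":0,"travel":[0,0,0],"spin":0}]'

```text
clock: 20.2
position: [0.6003, -0.2767, 0.1112]
tool_rot: [[0.986, 0.164, 0.008], [0.164, -0.986, -0.004], [0.007, 0.006, -1.0]]
force: [0.3, -0.2, -0.2]
gripper_width: 0.0486
finger_force: 42.4
```

Call:
drive_tool --commands '[{"jaw":0,"travel":[-10.6,45.4,0],"spin":10.3},{"jaw":0,"travel":[-10.6,45.4,0],"spin":10.3},{"jaw":0,"travel":[-10.6,45.4,0],"spin":10.3},{"jaw":0,"travel":[-10.6,45.4,0],"spin":10.3},{"jaw":0,"travel":[-10.6,45.4,0],"spin":10.3},{"jaw":0,"travel":[0,0,0],"spin":10.3},{"jaw":0,"travel":[0,0,0],"spin":10.3},{"jaw":0,"travel":[0,0,0],"spin":5.2},{"jaw":0,"travel":[0,0,0],"spin":0},{"jaw":0,"travel":[0,0,0],"spin":0}]'

```text
clock: 21.45
position: [0.5451, -0.0486, 0.1054]
tool_rot: [[0.059, 0.998, -0.001], [0.998, -0.059, 0.0], [0.0, -0.001, -1.0]]
force: [0.1, 1.0, 0.3]
gripper_width: 0.0489
finger_force: 42.4
```

Call:
drive_tool --commands '[{"jaw":0,"travel":[2,0,-35],"spin":0},{"jaw":0,"travel":[0,0,-22],"spin":0},{"jaw":0,"travel":[0,0,-5],"spin":0},{"jaw":0,"travel":[0,0,0],"spin":0},{"jaw":0,"travel":[0,0,0],"spin":0}]'

```text
clock: 22.08
position: [0.5481, -0.0488, 0.0451]
tool_rot: [[0.057, 0.998, 0.002], [0.998, -0.057, -0.0], [-0.0, 0.002, -1.0]]
force: [0.2, 0.7, 0.5]
gripper_width: 0.0488
finger_force: 42.4
```

Call:
drive_tool --commands '[{"jaw":0,"travel":[0,0,-2],"spin":0},{"jaw":0,"travel":[0,0,-1.5],"spin":0},{"jaw":0,"travel":[0,0,0],"spin":0}]'

```text
clock: 22.45
position: [0.5476, -0.0487, 0.0405]
tool_rot: [[0.057, 0.998, 0.001], [0.998, -0.057, -0.0], [-0.0, 0.001, -1.0]]
force: [0.3, 0.3, 0.6]
gripper_width: 0.0487
finger_force: 42.5
```

Call:
drive_tool --commands '[{"jaw":0,"travel":[0,0,-1],"spin":0},{"jaw":0,"travel":[0,0,-1],"spin":0},{"jaw":0,"travel":[0,0,0],"spin":0}]'

```text
clock: 22.82
position: [0.5476, -0.0487, 0.0404]
tool_rot: [[0.057, 0.998, 0.001], [0.998, -0.057, -0.0], [-0.0, 0.001, -1.0]]
force: [-8.2, 1.8, 15.2]
gripper_width: 0.0486
finger_force: 44.0
```

Call:
drive_tool --commands '[{"jaw":0,"travel":[0,0,1.5],"spin":0},{"jaw":0,"travel":[-0.2,-3,0],"spin":0},{"jaw":0,"travel":[-0.1,-2,0],"spin":0},{"jaw":0,"travel":[0,0,0],"spin":0}]'

```text
clock: 23.32
position: [0.5477, -0.0536, 0.0405]
tool_rot: [[0.057, 0.998, 0.002], [0.998, -0.057, 0.0], [0.001, 0.002, -1.0]]
force: [-0.2, 1.6, 4.7]
gripper_width: 0.0485
finger_force: 43.0
```

Call:
drive_tool --commands '[{"jaw":0,"travel":[-0.1,-1.5,0],"spin":0},{"jaw":0,"travel":[0,0,0],"spin":0}]'

```text
clock: 23.58
position: [0.5476, -0.0549, 0.0405]
tool_rot: [[0.057, 0.998, 0.002], [0.998, -0.057, 0.001], [0.001, 0.002, -1.0]]
force: [-0.2, 3.4, 6.3]
gripper_width: 0.0485
finger_force: 43.0
```

Call:
drive_tool --commands '[{"jaw":60,"travel":[0,0,0],"spin":0},{"jaw":60,"travel":[0,0,0],"spin":0},{"jaw":60,"travel":[0,0,25],"spin":0},{"jaw":60,"travel":[0,0,50],"spin":0},{"jaw":65,"travel":[-19.5,-48.7,0],"spin":8.3},{"jaw":65,"travel":[-19.5,-48.7,0],"spin":8.3},{"jaw":65,"travel":[-19.5,-48.7,0],"spin":8.3},{"jaw":65,"travel":[-19.5,-48.7,0],"spin":8.3},{"jaw":65,"travel":[-19.6,-48.8,0],"spin":0},{"jaw":65,"travel":[0,0,0],"spin":0}]'

```text
clock: 24.82
position: [0.4476, -0.3016, 0.1143]
tool_rot: [[-0.495, 0.869, -0.001], [0.869, 0.495, -0.0], [0.0, -0.001, -1.0]]
force: [-0.0, 1.1, 0.2]
gripper_width: 0.0649
finger_force: 0.0
```

Call:
drive_tool --commands '[{"jaw":65,"travel":[0,0,0],"spin":0}]'

```text
clock: 24.95
position: [0.4492, -0.2985, 0.1143]
tool_rot: [[-0.499, 0.867, -0.0], [0.867, 0.499, 0.001], [0.001, -0.0, -1.0]]
force: [0.0, -0.4, 0.2]
gripper_width: 0.0652
finger_force: 0.0
```

```bash
python3 - <<'E'
from h import *
p,d=shot('side','s6'); canvases(p,d,'side')
p,d=shot('top','t6');canvases(p,d)
E
```

```text
white [441   9] 90 [2054.4 1127.6] [142.1  26.1] 88.1 z 22.7
white [576  56] 449 [2055.   384.5] [ 26.2 296. ] 0.6 z 27.8
white [625  73] 245 [2053.4  167.9] [120.   19.8] 88.1 z 26.1
white [324 262] 421 [496.9   6.3] [257.4  16.8] 86.3 z 22.2
white [314 267] 451 [468.    6.5] [254.3  15.1] 86.7 z 22.2
white [363 273] 625 [544.8 -81.9] [99.6 50.2] 86.7 z 31.8
white [489 311] 252 [ 693.7 -317.1] [43.7 36.3] 18.9 z 19.8
white [396 363] 546 [ 450.2 -299.1] [51.  49.7] 29.9 z 19.8
white [ 63 397] 272 [-87.7  -5.5] [26.9 68.6] 0.5 z 12.8
white [477 396] 475 [ 521.7 -433.6] [51.5 50. ] 53.0 z 19.8
white [422 433] 223 [ 396.4 -427.8] [38.7 21. ] 28.5 z 12.9
white [594 475] 83 [ 548.8 -636.7] [13.  23.7] 88.8 z 35.4
white [253 163] 184 [748.  177.9] [79.3 82.4] 40.9 z 20.9
white [591 241] 259 [ 498.9 -722.8] [118.2  18.9] 0.4 z 34.0
white [556 231] 96 [ 527.6 -634.2] [14.9 59.1] 87.6 z 35.3
white [573 237] 121 [ 510.7 -675.9] [86.3 12.7] 0.1 z 34.3
white [339 230] 265 [545.  -55.8] [43.1 45.8] 88.1 z 31.3
white [358 231] 283 [ 540.8 -105.3] [45.4 46.3] 86.9 z 31.4
white [278 249] 64 [500.5 109.6] [45.5 11.1] 86.2 z 21.1
```

Call:
drive_tool --commands '[{"jaw":65,"travel":[1,0,-40],"spin":0},{"jaw":65,"travel":[0,0,-40],"spin":0},{"jaw":65,"travel":[0,0,-9.3],"spin":0},{"jaw":65,"travel":[0,0,0],"spin":0},{"jaw":0,"travel":[0,0,0],"spin":0},{"jaw":0,"travel":[0,0,0],"spin":0},{"jaw":0,"travel":[0,0,0],"spin":0},{"jaw":0,"travel":[0,0,40],"spin":0},{"jaw":0,"travel":[0,0,40],"spin":0},{"jaw":0,"travel":[0,0,0],"spin":0}]'

```text
clock: 26.3
position: [0.4521, -0.3001, 0.1101]
tool_rot: [[-0.499, 0.867, 0.007], [0.867, 0.499, -0.005], [-0.008, 0.003, -1.0]]
force: [0.6, 0.2, -0.5]
gripper_width: 0.0487
finger_force: 42.0
```

Call:
drive_tool --commands '[{"jaw":0,"travel":[16.7,49.8,0],"spin":-8.3},{"jaw":0,"travel":[16.7,49.8,0],"spin":-8.3},{"jaw":0,"travel":[16.7,49.8,0],"spin":-8.3},{"jaw":0,"travel":[16.7,49.8,0],"spin":-8.3},{"jaw":0,"travel":[16.7,49.8,0],"spin":0},{"jaw":0,"travel":[16.7,49.8,0],"spin":0},{"jaw":0,"travel":[0,0,0],"spin":0},{"jaw":0,"travel":[0,0,0],"spin":0}]'

```text
clock: 27.3
position: [0.5501, -0.0002, 0.1048]
tool_rot: [[0.057, 0.998, -0.001], [0.998, -0.057, -0.0], [-0.0, -0.001, -1.0]]
force: [-0.3, -0.7, 0.2]
gripper_width: 0.0489
finger_force: 42.0
```

Call:
drive_tool --commands '[{"jaw":0,"travel":[0,0.5,-35],"spin":0},{"jaw":0,"travel":[0,0,-22],"spin":0},{"jaw":0,"travel":[0,0,-6],"spin":0},{"jaw":0,"travel":[0,0,-1.5],"spin":0},{"jaw":0,"travel":[0,0,0],"spin":0},{"jaw":0,"travel":[0,0,0],"spin":0}]'

```text
clock: 28.05
position: [0.5511, 0.0004, 0.0419]
tool_rot: [[0.057, 0.998, 0.002], [0.998, -0.057, -0.0], [-0.0, 0.002, -1.0]]
force: [-0.4, 0.6, -0.6]
gripper_width: 0.0493
finger_force: 42.0
```

Call:
drive_tool --commands '[{"jaw":0,"travel":[0,0,-1],"spin":0},{"jaw":0,"travel":[0,0,-1],"spin":0},{"jaw":0,"travel":[0,0,0],"spin":0}]'

```text
clock: 28.42
position: [0.5508, 0.0006, 0.0397]
tool_rot: [[0.057, 0.998, 0.001], [0.998, -0.057, -0.0], [-0.0, 0.001, -1.0]]
force: [-3.5, -0.1, 4.5]
gripper_width: 0.0488
finger_force: 42.5
```

Contact with the bed. Now slide it up to the row.

Call:
drive_tool --commands '[{"jaw":0,"travel":[-0.2,-3,0],"spin":0},{"jaw":0,"travel":[-0.1,-2,0],"spin":0},{"jaw":0,"travel":[0,-1,0],"spin":0},{"jaw":0,"travel":[0,0,0],"spin":0}]'

```text
clock: 28.92
position: [0.5509, -0.0054, 0.0397]
tool_rot: [[0.057, 0.998, 0.002], [0.998, -0.057, 0.0], [0.0, 0.002, -1.0]]
force: [0.6, 2.0, 5.7]
gripper_width: 0.049
finger_force: 42.6
```

Call:
drive_tool --commands '[{"jaw":60,"travel":[0,0,0],"spin":0},{"jaw":60,"travel":[0,0,0],"spin":0},{"jaw":60,"travel":[0,0,25],"spin":0},{"jaw":60,"travel":[0,0,50],"spin":0},{"jaw":65,"travel":[-3.7,-53.5,0],"spin":-8.2},{"jaw":65,"travel":[-3.7,-53.5,0],"spin":-8.2},{"jaw":65,"travel":[-3.7,-53.5,0],"spin":-8.2},{"jaw":65,"travel":[-3.7,-53.5,0],"spin":-8.2},{"jaw":65,"travel":[-3.7,-53.5,0],"spin":0},{"jaw":65,"travel":[-3.7,-53.5,0],"spin":0}]'

```text
clock: 30.18
position: [0.5275, -0.3282, 0.1135]
tool_rot: [[0.589, 0.808, -0.0], [0.808, -0.589, 0.0], [-0.0, -0.001, -1.0]]
force: [1.1, -0.0, 0.5]
gripper_width: 0.0648
finger_force: 0.0
```

Call:
drive_tool --commands '[{"jaw":65,"travel":[-3.7,-53.5,0],"spin":0},{"jaw":65,"travel":[-4,-53.5,0],"spin":0},{"jaw":65,"travel":[0,0,0],"spin":0},{"jaw":65,"travel":[0,0,0],"spin":0}]'

```text
clock: 30.68
position: [0.5202, -0.433, 0.1132]
tool_rot: [[0.589, 0.808, -0.001], [0.808, -0.589, 0.001], [0.0, -0.001, -1.0]]
force: [-0.4, 0.2, -0.1]
gripper_width: 0.0649
finger_force: 0.0
```

```bash
python3 - <<'E'
from h import *
p,d=shot('side','s7'); canvases(p,d,'side')
p,d=shot('top','t7');canvases(p,d)
E
```

```text
white [324 263] 405 [495.4   2.3] [248.9  14.5] 86.4 z 22.4
white [314 267] 455 [468.4   4.9] [255.5  15.6] 86.3 z 22.1
white [357 267] 872 [546.8 -56. ] [151.9  50.5] 86.3 z 31.7
white [ 68 401] 351 [-84.4 -23.1] [ 29.9 100.2] 7.2 z 12.7
white [478 396] 703 [ 521.4 -434. ] [52.2 50.1] 53.5 z 20.1
white [424 432] 290 [ 398.8 -426.4] [44.9 21.2] 28.6 z 12.9
white [253 163] 185 [747.6 177.9] [81.2 80.4] 77.9 z 21.2
white [320 230] 290 [548.5  -3.9] [46.3 47.6] 86.9 z 31.7
white [339 230] 262 [545.8 -55.7] [43.1 48.5] 87.4 z 31.0
white [358 231] 274 [ 540.8 -106.5] [43.4 45.4] 87.5 z 31.5
```

Call:
drive_tool --commands '[{"jaw":65,"travel":[0.8,-0.5,-40],"spin":0},{"jaw":65,"travel":[0,0,-40],"spin":0},{"jaw":65,"travel":[0,0,-8.3],"spin":0},{"jaw":65,"travel":[0,0,0],"spin":0},{"jaw":0,"travel":[0,0,0],"spin":0},{"jaw":0,"travel":[0,0,0],"spin":0},{"jaw":0,"travel":[0,0,0],"spin":0},{"jaw":0,"travel":[0,0,40],"spin":0},{"jaw":0,"travel":[0,0,40],"spin":0},{"jaw":0,"travel":[0,0,0],"spin":0}]'

```text
clock: 32.02
position: [0.5228, -0.4355, 0.1116]
tool_rot: [[0.589, 0.808, 0.007], [0.808, -0.589, -0.007], [-0.001, 0.009, -1.0]]
force: [0.0, 0.1, 0.7]
gripper_width: 0.0488
finger_force: 42.3
```

Call:
drive_tool --commands '[{"jaw":0,"travel":[3.5,53.8,0],"spin":8.2},{"jaw":0,"travel":[3.5,53.8,0],"spin":8.2},{"jaw":0,"travel":[3.5,53.8,0],"spin":8.2},{"jaw":0,"travel":[3.5,53.8,0],"spin":8.2},{"jaw":0,"travel":[3.5,53.8,0],"spin":0},{"jaw":0,"travel":[3.5,53.8,0],"spin":0},{"jaw":0,"travel":[3.5,53.8,0],"spin":0},{"jaw":0,"travel":[3.5,53.8,0],"spin":0},{"jaw":0,"travel":[3.9,53.8,0],"spin":0},{"jaw":0,"travel":[0,0,0],"spin":0}]'

```text
clock: 33.28
position: [0.5526, 0.0536, 0.1051]
tool_rot: [[0.052, 0.999, -0.001], [0.999, -0.052, 0.001], [0.001, -0.001, -1.0]]
force: [0.0, -0.3, -1.0]
gripper_width: 0.0488
finger_force: 42.3
```

Call:
drive_tool --commands '[{"jaw":0,"travel":[0,0,0],"spin":0}]'

```text
clock: 33.4
position: [0.5528, 0.05, 0.1052]
tool_rot: [[0.057, 0.998, -0.001], [0.998, -0.057, -0.0], [-0.0, -0.001, -1.0]]
force: [-0.4, -0.5, -0.9]
gripper_width: 0.0483
finger_force: 42.3
```

Call:
drive_tool --commands '[{"jaw":0,"travel":[0,0.5,-35],"spin":0},{"jaw":0,"travel":[0,0,-22],"spin":0},{"jaw":0,"travel":[0,0,-6],"spin":0},{"jaw":0,"travel":[0,0,-2],"spin":0},{"jaw":0,"travel":[0,0,-1],"spin":0},{"jaw":0,"travel":[0,0,0],"spin":0},{"jaw":0,"travel":[0,0,0],"spin":0}]'

```text
clock: 34.28
position: [0.5537, 0.0506, 0.0407]
tool_rot: [[0.057, 0.998, 0.002], [0.998, -0.057, -0.0], [-0.0, 0.002, -1.0]]
force: [0.2, -1.3, 3.7]
gripper_width: 0.0488
finger_force: 42.8
```

Call:
drive_tool --commands '[{"jaw":0,"travel":[-0.2,-3,0],"spin":0},{"jaw":0,"travel":[-0.1,-2,0],"spin":0},{"jaw":0,"travel":[0,-1,0],"spin":0},{"jaw":0,"travel":[0,0,0],"spin":0}]'

```text
clock: 34.78
position: [0.5534, 0.0451, 0.0407]
tool_rot: [[0.057, 0.998, 0.002], [0.998, -0.057, 0.001], [0.001, 0.002, -1.0]]
force: [0.7, 2.4, 5.5]
gripper_width: 0.0487
finger_force: 43.0
```

Call:
drive_tool --commands '[{"jaw":60,"travel":[0,0,0],"spin":0},{"jaw":60,"travel":[0,0,0],"spin":0},{"jaw":60,"travel":[0,0,30],"spin":0},{"jaw":60,"travel":[0,0,50],"spin":0},{"jaw":50,"travel":[20,25.7,0],"spin":10},{"jaw":40,"travel":[20,25.7,0],"spin":10},{"jaw":36,"travel":[20,25.7,0],"spin":10},{"jaw":36,"travel":[19.8,25.6,0],"spin":10},{"jaw":36,"travel":[0,0,0],"spin":10},{"jaw":36,"travel":[0,0,0],"spin":10}]'

```text
clock: 36.02
position: [0.6323, 0.1477, 0.1187]
tool_rot: [[-0.84, 0.543, -0.002], [0.543, 0.84, -0.0], [0.001, -0.001, -1.0]]
force: [0.2, 0.3, -0.1]
gripper_width: 0.036
finger_force: 0.0
```

Call:
drive_tool --commands '[{"jaw":36,"travel":[0,0,0],"spin":10},{"jaw":36,"travel":[0,0,0],"spin":10},{"jaw":36,"travel":[0,0,0],"spin":10},{"jaw":36,"travel":[0,0,0],"spin":0},{"jaw":36,"travel":[0,0,0],"spin":0}]'

```text
clock: 36.65
position: [0.6324, 0.1474, 0.1193]
tool_rot: [[-0.998, 0.06, -0.001], [0.06, 0.998, -0.0], [0.001, -0.0, -1.0]]
force: [0.7, -0.2, -0.5]
gripper_width: 0.0358
finger_force: 0.0
```

```bash
python3 - <<'E'
from h import *
p,d=shot('side','s8'); canvases(p,d,'side')
for r in pinpoint('stop_grip','side'): print(r,atz('side',r['at'],.053))
cv2.imwrite('pics/s8c.png',cv2.resize(cv2.cvtColor(p[120:340,180:470],cv2.COLOR_RGB2BGR),None,fx=2.7,fy=2.7,interpolation=2))
E
```

```text
white [453  13] 225 [2051.2 1051.4] [286.1  32.8] 87.9 z 26.8
white [361 188] 136 [749.4 174.9] [82.3 79.6] 49.5 z 21.5
white [324 262] 434 [495.5   4.6] [253.7  15. ] 86.5 z 22.3
white [314 267] 470 [467.9   7.6] [258.   14.7] 86.4 z 22.2
white [441 248] 174 [ 742.3 -128.5] [15.5 43.9] 38.2 z 27.6
white [489 311] 252 [ 693.5 -317.2] [41.1 36.1] 18.1 z 20.0
white [424 432] 282 [ 399.1 -426.1] [44.8 21.2] 28.5 z 13.0
white [594 475] 83 [ 549.6 -636.9] [13.1 21.5] 89.6 z 35.2
{'at': [197.1, 334.4], 'conf': 0.85} [0.63754401 0.14600544 0.053     ]
```

View pics/s8c.png

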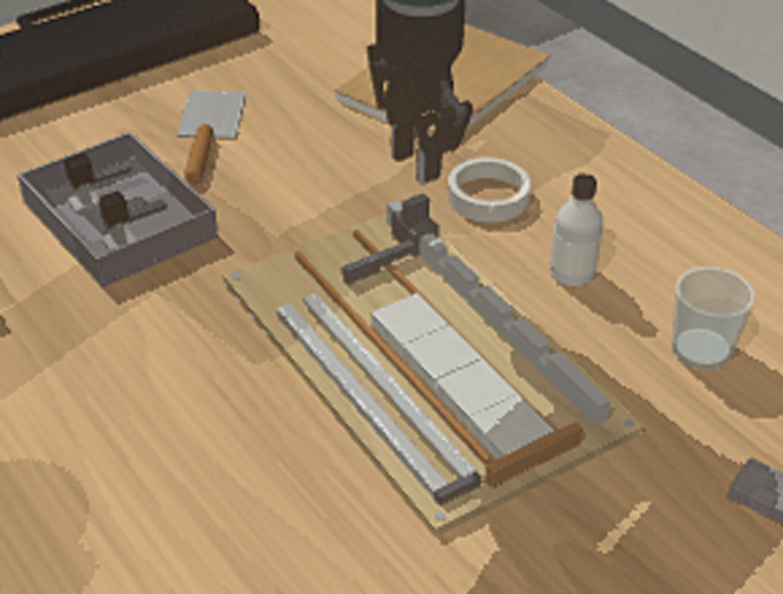

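Both dogs stand in the tray and the four canvases lie flat, in one row against the fence. The stop is still in notch 5, so I grip its fin.

Call:
drive_tool --commands '[{"jaw":36,"travel":[0.8,0,-30],"spin":0},{"jaw":36,"travel":[0,0,-22],"spin":0},{"jaw":36,"travel":[0,0,-3],"spin":0},{"jaw":36,"travel":[0,0,0],"spin":0},{"jaw":0,"travel":[0,0,0],"spin":0},{"jaw":0,"travel":[0,0,0],"spin":0},{"jaw":0,"travel":[0,0,0],"spin":0}]' --squeeze 50

```text
clock: 37.62
position: [0.6341, 0.1476, 0.0662]
tool_rot: [[-0.998, 0.057, 0.003], [0.057, 0.998, 0.001], [-0.002, 0.001, -1.0]]
force: [0.4, 1.6, 6.3]
gripper_width: 0.0107
finger_force: 50.1
```

Call:
drive_tool --commands '[{"jaw":0,"travel":[0,0,8],"spin":0},{"jaw":0,"travel":[0,0,6],"spin":0},{"jaw":0,"travel":[0,0,0],"spin":0}]'

```text
clock: 38.0
position: [0.6336, 0.1475, 0.0793]
tool_rot: [[-0.998, 0.057, 0.001], [0.057, 0.998, 0.0], [-0.001, 0.0, -1.0]]
force: [-0.4, 0.4, -0.4]
gripper_width: 0.011
finger_force: 49.1
```

Call:
drive_tool --commands '[{"jaw":0,"travel":[-0.7,-13,0],"spin":0},{"jaw":0,"travel":[-0.7,-13,0],"spin":0},{"jaw":0,"travel":[-0.8,-13,0],"spin":0},{"jaw":0,"travel":[-0.7,-12.9,0],"spin":0},{"jaw":0,"travel":[0,0,0],"spin":0},{"jaw":0,"travel":[0,0,0],"spin":0}]'

```text
clock: 38.75
position: [0.6305, 0.0957, 0.0787]
tool_rot: [[-0.998, 0.057, 0.0], [0.057, 0.998, 0.0], [-0.0, 0.0, -1.0]]
force: [0.3, -0.4, -0.6]
gripper_width: 0.011
finger_force: 49.1
```

Call:
drive_tool --commands '[{"jaw":0,"travel":[0,0,-5],"spin":0},{"jaw":0,"travel":[0,0,-5],"spin":0},{"jaw":0,"travel":[0,0,-2],"spin":0},{"jaw":0,"travel":[0,0,-1],"spin":0},{"jaw":0,"travel":[0,0,0],"spin":0}]'

```text
clock: 39.38
position: [0.6306, 0.0958, 0.0662]
tool_rot: [[-0.998, 0.057, 0.001], [0.057, 0.998, 0.0], [-0.001, 0.0, -1.0]]
force: [-2.3, 1.1, 2.8]
gripper_width: 0.0106
finger_force: 49.7
```

Call:
drive_tool --commands '[{"jaw":36,"travel":[0,0,0],"spin":0},{"jaw":36,"travel":[0,0,0],"spin":0},{"jaw":36,"travel":[0,0,30],"spin":0},{"jaw":36,"travel":[0,0,50],"spin":0},{"jaw":36,"travel":[0,50,50],"spin":0},{"jaw":36,"travel":[-20,55,0],"spin":0},{"jaw":36,"travel":[-20,55,0],"spin":0},{"jaw":36,"travel":[-20,55,0],"spin":0},{"jaw":36,"travel":[0,0,0],"spin":0}]'

```text
clock: 40.5
position: [0.5686, 0.3085, 0.1896]
tool_rot: [[-0.999, 0.051, -0.0], [0.051, 0.999, 0.001], [0.0, 0.001, -1.0]]
force: [0.5, -0.7, 0.4]
gripper_width: 0.036
finger_force: 0.0
```

```bash
python3 - <<'E'
from h import *
p,d=shot('side','s9'); X=cloud('side',d);x,y,z=X[...,0],X[...,1],X[...,2]
m=(d>.3)&(z>.058)&(z<.075)&(x>.6)&(x<.66)&(y>.05)&(y<.2); P=X[m]; print('stop top',len(P),np.round(P.mean(0),4),np.percentile(P[:,2],90))
m=(d>.3)&(z>.026)&(z<.04)&(x>.55)&(x<.6)&(y>.078)&(y<.12); P=X[m]; print('arm',len(P),np.round(P.mean(0),4),np.percentile(P[:,2],90))
cv2.imwrite('pics/s9c.png',cv2.resize(cv2.cvtColor(p[120:340,180:470],cv2.COLOR_RGB2BGR),None,fx=2.7,fy=2.7,interpolation=2))
p,d=shot('top','t9');canvases(p,d)
E
```

```text
stop top 52 [0.63   0.0918 0.0629] 0.06674820785157974
arm 43 [0.5707 0.0816 0.0293] 0.03140236877662903
white [253 163] 183 [749.  176.5] [79.3 80.3] 0.7 z 20.6
white [591 241] 254 [ 498.4 -722.3] [ 17.6 119.4] 89.7 z 34.5
white [558 242] 184 [ 498.2 -634.1] [ 14.5 118.4] 89.9 z 34.9
white [574 242] 155 [ 497.1 -675.1] [ 12.2 113.6] 89.2 z 34.5
white [304 236] 79 [531.8  39.1] [ 9.7 61. ] 0.1 z 31.4
white [297 250] 216 [496.7  58.8] [146.7  11.7] 86.2 z 22.0
white [300 260] 210 [468.6  51.2] [161.6  10.7] 86.9 z 21.4
white [480 282] 88 [ 396.9 -423.7] [41.7 20. ] 25.4 z 13.3
```

View pics/s9c.png

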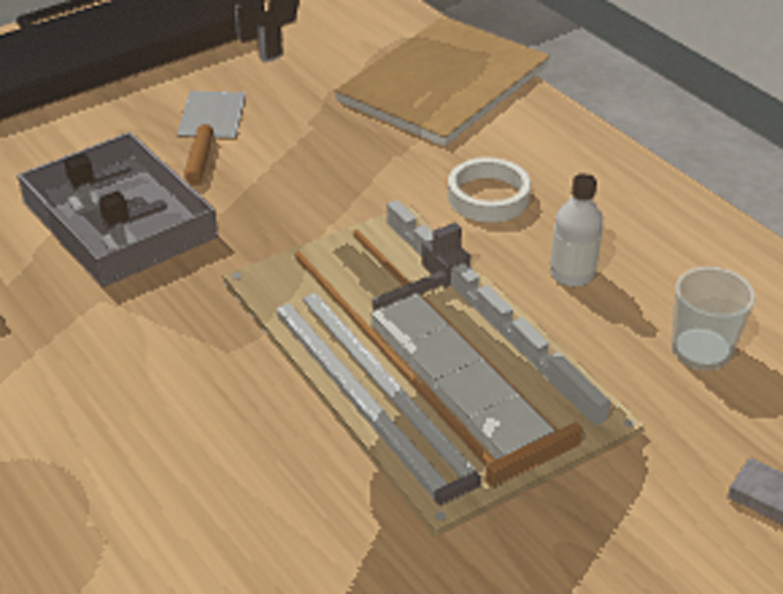

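View pics/t9.png

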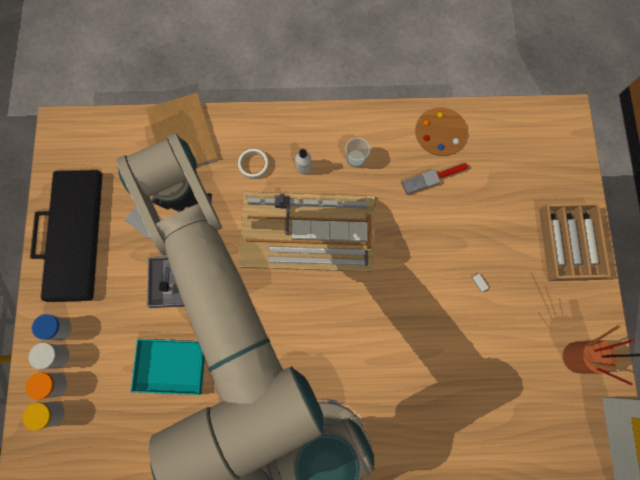

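The stop sits in notch 4, its fin top at the same height as when first seated. The row of four is closed up, the dogs are in the tray, and everything else I can see is in place.

```bash
python3 -c "
from bench import *
print(job_done())"
```

```text
the job is handed in; nothing more can be done
None
```

The job is handed in: both dogs are in the grey tray, all four canvases lie flat in one row against the fence, and the stop is fully home in notch 4, at about 40 s of the 210 s allowed.

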